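# Square up a drawer corner and hold it

## Task

Push the loose drawer side home on the assembly board: its outer face against the two bench dogs and its end tight against the fixed drawer front. Then take the red assembly square, lay it flat on the board inside that corner and press it into the corner until one leg bears flush on the front and the other on the side. Finish while holding it there, still pressing against both panels, with the side still home; do not shift the glue bottle, screw tray or spare clamp.

Things in the scene. Friction and masses are not known exactly. Their poses are not given: they have to be found in the camera images.
- corner (a point): Inside corner where the joint belongs, on the board's top face; z up. The fixed front's inner face lies in this point's y-z plane (the front on the +x side). When home, the side's inner face lies in its x-z plane, the side on the +y side and running along -x. The corner stays put during a run but is placed and turned differently each time.
- board: Assembly board, fixed: brown, 384 x 384 x 18 mm, dark round holes; origin at the centre of its underside, on the bench; axes as corner, which is at (116, 116, 18) mm. Four aluminium bench dogs, 20 mm round, stand 40 mm above it: two at (48, 144) and (-48, 144) mm stop the drawer side, two stand behind the front.
- front_panel: Fixed drawer front: dark brown panel 284 mm long (its y), 18 mm thick (its x), 55 mm high; origin at the centre of its lower edge, on the board. Inner face looks along its -x. A black screw clamp with a red knob grips its -y end, 238 to 264 mm from the corner; it stands 67 mm above the board and 12 mm proud of the inner face.
- side_mid (a point): Centre (27.5 mm above its lower edge) of the loose drawer side: dark brown panel with pale ends, 230 mm long (its x), 18 mm thick (its y), 55 mm high (z), 0.16 kg, standing on edge on the board, some cm short of dogs and front, a little askew. It can be pushed, or pinched across its thickness from above. Home it is at (-115, 9, 27.5) mm from corner, same axes.
- side: The same loose drawer side; origin at the centre of its lower edge, axes as side_mid.
- square_grip (a point): Middle of the red square's diagonal brace, 12 mm above its underside. The brace bar, 20 mm wide and 24 mm high, runs at right angles to this point's (+1, +1) diagonal; pinch it from above along that diagonal, one finger in the triangular window between brace and legs. Seated, this point is at (-80, -80, 12) mm from corner, same axes.
- square: Red assembly square, slick nylon, 0.3 kg, 24 mm high, flat on the bench beside the board; origin under the middle of its brace, axes as square_grip. Two legs 24 mm wide run along -x and -y from the outer corner at (80, 80) mm, each to 180 mm from it (the 15 mm at the corner itself are notched away). Outer faces look along +y and +x.
- leg_end_side (a point): Free end of the square's leg that goes along the drawer side, on its outer face, 12 mm above its underside: (-100, 80, 0) mm from square_grip, same axes.
- leg_end_front (a point): Free end of the square's leg that goes along the drawer front, on its outer face, 12 mm above its underside: (80, -100, 0) mm from square_grip, same axes.
- glue: Bystander: white glue bottle with orange cap, 64 mm across, 190 mm tall, standing; origin under its centre.
- screws: Bystander: small open plywood tray of screws and dowels, 70 x 100 x 35 mm; origin under its centre.
- clamp: Bystander: spare black clamp with red knob, about 190 mm long and 26 mm high, lying on the bench.
There are look-alikes about, which are no part of the job. Leave any green or yellow look-alike of the side alone.

How it is judged (in metres and radians):
On the way:
1. the drawer side is home: face on both dogs, end tight on the front, before the square is in the corner (x of side_mid in the frame of corner between -0.1175 and -0.112 m and y of side_mid in the frame of corner between 0.0065 and 0.012 m and z of side_mid in the frame of corner below 0.0315 m and angle between the x axis of side_mid and the x axis of corner, either way round below 0.02 rad and angle between side_mid's own z axis and vertical below 0.05 rad and horizontal distance between square_grip and corner above 0.16 m), for 0.2 s.
At the end, for the whole second after the job is handed in: Drawer side within 2.5 mm of dogs and front, aligned within 0.02 rad; square flat on the board (under 6 mm off it, tilt under 0.05 rad), within 3 mm of its seat at brace and both leg ends, held by the fingers (over 1 N) and pressing on both panels with over 0.5 N each, at rest, for the last second (x of side_mid in the frame of corner between -0.1175 and -0.112 m and y of side_mid in the frame of corner between 0.0065 and 0.012 m and z of side_mid in the frame of corner below 0.0315 m and angle between the x axis of side_mid and the x axis of corner, either way round below 0.02 rad and angle between each of side_mid, square_grip's own z axis and vertical below 0.05 rad and x of square_grip in the frame of corner between -0.083 and -0.077 m and y of square_grip in the frame of corner between -0.083 and -0.077 m and z of square_grip in the frame of corner below 0.018 m and y of leg_end_side in the frame of corner above -0.003 m and x of leg_end_front in the frame of corner above -0.003 m and contact force between square and front_panel above 0.5 N and contact force between square and side above 0.5 N and contact force between the fingers and square above 1 N and linear speed of square below 0.01 m/s); the arm keeps its last pose, push and grip.
It fails at once if the glue bottle is shifted by more than 25 mm (distance of glue from where it was at the start of the episode above 0.025 m).
It fails at once if the screw tray is shifted by more than 25 mm (distance of screws from where it was at the start of the episode above 0.025 m).
It fails at once if the spare clamp is shifted by more than 25 mm (distance of clamp from where it was at the start of the episode above 0.025 m).
It also fails if it takes over 72 s, if anything falls off the work surface, if the arm or the gripper's body presses on something with over 40 N, if the wrist force passes 120 N, or if a joint passes its speed limit or range.

## Robot

A 6-joint arm with a two-finger parallel gripper is mounted at the origin on the work surface. World frame = base frame: x ahead of the robot, y to its left, z up, the work surface at z = 0. Lengths are in mm, angles in rad, forces in N, time in s.
With the tool pointing down it reaches from about 300 to 775 mm from the base axis. Payload 14.6 kg.
Tool frame: the origin (TCP) lies between the finger pads; the fingertips stand 19 mm ahead of it and the grasp point (between the pads) is the TCP (manip.tcp_to_tips is the distance from the TCP to the fingertips, in mm); x points along the fingers, z is the direction in which the jaws open and shut, and the axes are right-handed (so a half turn about x gives the same grasp; the last joint's range is limited). The gripper opens to 94 mm and grips with 3 to 60 N. Pads are 16 mm wide; open, the fingers measure 119 mm over their backs; the gripper's body (75 mm by 177 mm) begins 78 mm behind the grasp point.
Start: joints at [-1.201, 0.3, 1.521, -0, 1.321, -0.067], TCP at [232.665, -498.354, 224.446] pointing down, gripper open.
Joint ranges: [-3.03, 3.03], [-0.79, 2.21], [0.23, 2.52], [-1.04, 4.18], [0, 3.07], [-2.55, 2.55]. Speed limits (rad/s): [2.22, 2.22, 2.57, 3.14, 3.14, 3.14].

## Interface

Orientations are given as [roll, pitch, yaw] about the fixed x, y, z axes, in that order (R = Rz(yaw) Ry(pitch) Rx(roll)).
In Python, from cell import manip gives the robot as it stands.
- The arm moves only by the tool jog_arm, never from a script. Its argument "moves" is a list that holds one entry, the list of rows, each a list of 6 numbers: the shift along the world's x, y, z in mm, then the turn, a rotation vector about the world's x, y, z in degrees. In form: [[[dx, dy, dz, wx, wy, wz], ...]]. A call has 1 to 5 rows; each row shifts and turns the pose as measured when the row begins; what a row does not reach is not made up. A row lasts 1/10 s, in which the tool goes at most 50 mm and 8.59 degrees, less where a joint would pass 70% of its speed; a pose out of reach is approached as far as the arm can. A call is refused whole if a number of a shift passes 50 or a number of a turn 8.59, either way. A call with a gripper value outside its range is refused whole. "gripper" is the opening, from -1 (shut) to 1 (fully open), set as the call begins (left out, the last holds). The fingers move at their own pace and stop on an object; "squeeze" is the grip in N (left out, the last holds). Time passes only in rows, so rows that do not move let the fingers close. It gives the time, the measured TCP pose, the force and the opening at its end, in the units of the state.
- manip.read_state(): the state, without advancing time (a new reading comes with each control period).
- manip.camera(name): name is "scene" or "top" or "wrist"; returns (picture, depth): 400x640x3 uint8, blue, green, red; 400x640 float32, mm along the optical axis (not along the pixel's ray), 0 where there is no reading.
- manip.camera_params(name): a dict with "fx", "fy", "cx", "cy" (pixels), "rvec" (rotation vector, rad) and "tvec" (3), from world to camera coordinates, as OpenCV has them. Camera axes: x right, y down, z forward; pixel columns grow to the right and rows downward; lengths in mm; the calibration is good to about 2 mm. A picture is of the moment at which its call begins: read the wrist's pose just before it. camera_params takes no time and is no camera call; for the wrist camera it gives the pose at the moment of the call.
- manip.sign_off(): hands the job in, once; it reports no verdict.
The state is a dict: "clock": time; "joints": joint angles; "qd": joint speeds; "effort": joint torques, N m; "eef_pos": TCP position; "eef_rot": TCP orientation; "wrist_force": force on the tool from outside, world axes, zero at the start; "moment": the same for the moment, N m; "finger_gap": finger opening in mm.
Only numpy, scipy, OpenCV 4.12 (cv2) and the standard library are available. Lean on these libraries where they do the work, as an engineer would, in place of code of your own. Each camera call takes 0.05 s, during which the arm holds its last target. There are 200 camera calls.

## Working session

There is one attempt and no reset: what is moved stays moved. The work goes in short steps, Python scripts to look and compute and a tool call to move; the robot and the scene stay as the last step left them, time stands still between calls to the robot, and variables do not carry over. Pictures are saved under pics/ and viewed, about 8 in all and at most 12, crops included, and the job is handed in when it is done.

Besides the shell and the picture viewer there is one more tool, called after "Call:" as name([rows], argument=value, ...), one row to a line, values as JSON. jog_arm: Moves the arm, as the interface text tells. Its arguments: {"type":"object","properties":{"moves":{"type":"array","items":{"type":"array","items":{"type":"array","items":{"type":"number"}}}},"gripper":{"type":"number"},"squeeze":{"type":"number"}},"required":["moves"]}

```bash
mkdir -p pics; cat > h.py <<'E'
import numpy as np, cv2
from cell import manip
def shot(n,save=None):
    P=manip.camera_params(n); im,d=manip.camera(n)
    if save: cv2.imwrite(f'pics/{save}.png',im)
    return im,d,P
def ray(P,uv,z):
    R=cv2.Rodrigues(np.array(P['rvec'],float))[0]; t=np.array(P['tvec'],float).ravel()
    uv=np.atleast_2d(np.array(uv,float))
    r=np.c_[(uv[:,0]-P['cx'])/P['fx'],(uv[:,1]-P['cy'])/P['fy'],np.ones(len(uv))]@R
    c=-R.T@t
    return c+r*((z-c[2])/r[:,2])[:,None]
def proj(P,X):
    X=np.atleast_2d(np.array(X,float)); K=np.array([[P['fx'],0,P['cx']],[0,P['fy'],P['cy']],[0,0,1.]])
    return cv2.projectPoints(X,np.array(P['rvec'],float),np.array(P['tvec'],float),K,None)[0][:,0]
def cloud(P,d):
    R=cv2.Rodrigues(np.array(P['rvec'],float))[0]; t=np.array(P['tvec'],float).ravel()
    v,u=np.mgrid[:d.shape[0],:d.shape[1]]
    c=np.stack([(u-P['cx'])/P['fx']*d,(v-P['cy'])/P['fy']*d,d],-1)
    return (c-t)@R
E
python3 - <<'E'
from h import *
im,d,P=shot('top','top0'); print(P); im,d2,P2=shot('scene','scene0')
print(manip.read_state())
X=cloud(P,d); np.save('X0.npy',X)
for q in [(200,320),(100,320),(300,320),(200,100),(200,500)]: print(q,X[q])
E
```

```text
{'fx': 493.20111819642244, 'fy': 493.20111819642244, 'cx': 319.95234281961734, 'cy': 193.2480484600743, 'rvec': array([ 2.20694152, -2.18138545,  0.04182152]), 'tvec': array([   4.73358298,  526.68967804, 1574.99772078])}
{'clock': 0.1, 'joints': array([-1.20059977e+00,  3.00434119e-01,  1.52148957e+00,  5.76748234e-06,
        1.32066495e+00, -6.66023620e-02]), 'qd': array([-3.16618308e-06, -1.88187967e-03, -8.60861082e-04,  5.46720745e-04,
       -2.52121039e-04,  1.00370109e-04]), 'effort': array([ 3.18115599e-03, -5.32645154e+01, -3.53281474e+01,  7.10438238e-02,
        2.34790274e-02, -4.92987010e-05]), 'eef_pos': array([ 232.59910536, -498.17916578,  223.94530547]), 'eef_rot': array([3.06938128, 1.56980032, 1.93538244]), 'wrist_force': array([0.3705054 , 0.29824159, 0.78755213]), 'moment': array([0.04827357, 0.01626493, 0.00853788]), 'finger_gap': 93.83083131731094}
(200, 320) [504.50581128  10.36866723  23.24355958]
(100, 320) [8.32387390e+02 1.44176706e+01 5.32843683e-01]
(300, 320) [240.20778289   4.88571573 332.82952755]
(200, 100) [ 4.96981487e+02  7.26025154e+02 -1.50110062e-01]
(200, 500) [ 511.80327263 -569.29016076    5.14088532]
```

View pics/top0.png

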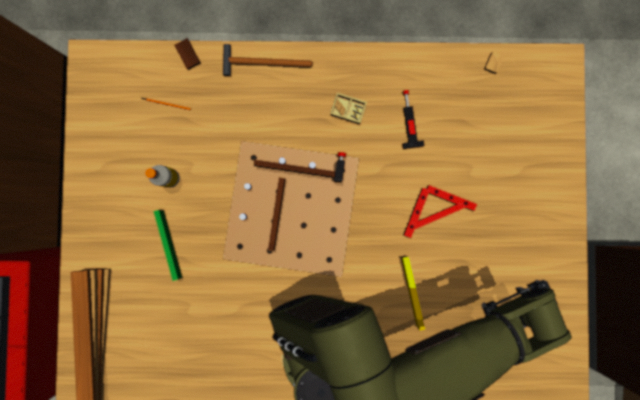

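View pics/scene0.png

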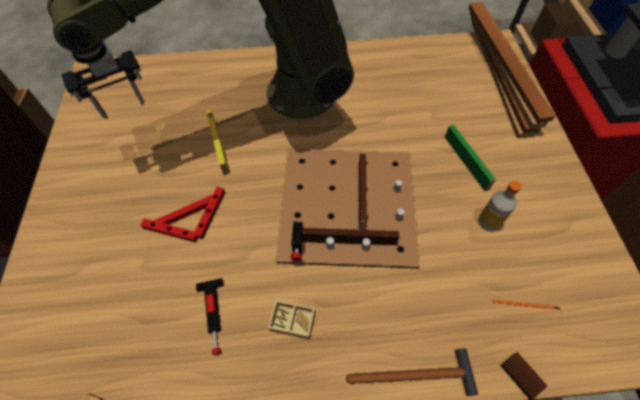

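The top view shows the board around (293,208), the front at (253,162)-(335,175), the loose side at (281,180)-(272,250), the side dogs at (248,187) and (242,216), and the red square around (435,210). In the scene view the bottle, tray and clamp are all clear of the paths to the work.

```bash
cat >> h.py <<'E'
def hsvmask(im,lo,hi):
    return cv2.inRange(cv2.cvtColor(im,cv2.COLOR_BGR2HSV),np.array(lo),np.array(hi))
def rect(pts):
    r=cv2.minAreaRect(np.float32(pts)); b=cv2.boxPoints(r)
    e=[b[1]-b[0],b[2]-b[1]]; L=[np.linalg.norm(x) for x in e]; k=int(np.argmax(L))
    a=np.degrees(np.arctan2(e[k][1],e[k][0])); a=(a+90)%180-90
    return np.round(r[0],1),np.round(sorted(L),1),round(a,2),np.round(b,1)
def comps(m,amin=30):
    n,l,s,c=cv2.connectedComponentsWithStats(m.astype(np.uint8))
    return [l==i for i in range(1,n) if s[i,4]>=amin]
E
python3 - <<'E'
from h import *
im=cv2.imread('pics/top0.png'); P=manip.camera_params('top'); X=np.load('X0.npy')
Z=X[...,2]; roi=np.zeros(Z.shape,bool); roi[135:285,215:365]=1
print('board z',np.median(Z[225:245,285:320]), Z[225:245,285:320].std())
for z0,z1,zz,nm in [(62,82,73,'panels'),(48,62,58,'dogs'),(12,200,18,'board')]:
    for c in comps(roi&(Z>z0)&(Z<z1),4):
        v,u=np.nonzero(c); w=ray(P,np.c_[u,v],zz)[:,:2]; print(nm,c.sum(),rect(w))
hsv=cv2.cvtColor(im,cv2.COLOR_BGR2HSV)
for p in [(165,290),(210,277),(230,310),(200,100),(208,440)]: print(p,hsv[p],Z[p])
m=hsvmask(im,(0,150,80),(6,255,255))|hsvmask(im,(174,150,80),(180,255,255))
m[:, :395]=0; m[:180]=0;m[240:]=0
cs=comps(m>0,30)
for c in cs:
    v,u=np.nonzero(c); w=ray(P,np.c_[u,v],24)[:,:2]
    a,t=cv2.minEnclosingTriangle(np.float32(w)[:,None]); print('sq',len(w),a,t[:,0])
E
```

```text
board z 18.37332200669902 84.36294151280075
panels 16 (array([646.5, -52. ]), array([12.5, 15.5], dtype=float32), np.float32(-89.38), array([[640.2, -44.3],
       [640.4, -59.8],
       [652.8, -59.7],
       [652.7, -44.2]], dtype=float32))
panels 498 (array([602.8,  93.8]), array([ 21.7, 256.3], dtype=float32), np.float32(82.15), array([[574.6, -31.6],
       [596. , -34.6],
       [631.1, 219.3],
       [609.6, 222.2]], dtype=float32))
panels 447 (array([458.7, 147.2]), array([ 19.3, 229.5], dtype=float32), np.float32(-7.74), array([[343.6, 153. ],
       [571.1, 122.1],
       [573.7, 141.3],
       [346.2, 172.2]], dtype=float32))
panels 4 (array([562.4, -43.5]), array([0. , 9.3], dtype=float32), np.float32(-89.35), array([[562.3, -38.9],
       [562.4, -48.2],
       [562.4, -48.2],
       [562.3, -38.9]], dtype=float32))
dogs 33 (array([643.7, -54.1]), array([22. , 25.1], dtype=float32), np.float32(-89.38), array([[632.6, -41.7],
       [632.8, -66.8],
       [654.9, -66.5],
       [654.6, -41.4]], dtype=float32))
dogs 23 (array([625.9, 132.3]), array([15.7, 15.8], dtype=floa
[... 1316 characters left out ...]
49., 253.]), array([15.6, 18.8], dtype=float32), np.float32(-89.32), array([[441.1, 262.3],
       [441.3, 243.5],
       [456.9, 243.7],
       [456.7, 262.5]], dtype=float32))
board 13776 (array([483.1, 104.4]), array([383.7, 395.4], dtype=float32), np.float32(-7.72), array([[ 261.4,  -59.1],
       [ 653.2, -112.3],
       [ 704.7,  268. ],
       [ 312.9,  321.1]], dtype=float32))
(165, 290) [ 13 161 109] 66.1228620682062
(210, 277) [ 10 188  88] 71.02526670483688
(230, 310) [ 16 131 193] 21.933202602147382
(200, 100) [ 18 157 188] -0.15011006181387498
(208, 440) [ 18 155 199] 3.3984706536591176
sq 1037 19115.125 [[ 562.9321  -320.11136]
 [ 491.57632 -503.14313]
 [ 381.54123 -249.62054]]
```

```bash
cat >> h.py <<'E'
from scipy.spatial.transform import Rotation as Ro
def tool(s=None):
    s=s or manip.read_state(); R=Ro.from_euler('xyz',s['eef_rot']).as_matrix()
    return np.array(s['eef_pos']),R,np.degrees(np.arctan2(R[1,2],R[0,2]))
E
python3 - <<'E'
from h import *
p,R,a=tool(); print(p,R.round(3),'jaw ang',a)
im,d,P=shot('wrist','w0'); Rw=cv2.Rodrigues(P['rvec'])[0]; c=-Rw.T@P['tvec'].ravel()
print('cam',c,'offset in tool',R.T@(c-p),'axes',Rw.round(2),P['fx'],P['cx'],P['cy'])
E
```

```text
[ 232.59910536 -498.17916578  223.94530547] [[-0.     0.906  0.423]
 [ 0.001  0.423 -0.906]
 [-1.     0.    -0.001]] jaw ang -64.97334549800402
cam [ 305.75376292 -463.14133993  383.9307986 ] offset in tool [-159.97878972   81.12013854   -0.95975844] axes [[ 0.42 -0.91 -0.  ]
 [-0.87 -0.41  0.28]
 [-0.25 -0.12 -0.96]] 289.4017251812402 318.16891352812377 192.745789058165
```

Call:
jog_arm([
  [[13,36,0,0,0,8.3],[13,36,0,0,0,8.3],[13,36,0,0,0,8.3],[13,36,0,0,0,8.3],[13,36,0,0,0,8.3]],
])

```text
clock: 0.65
eef_pos: [296.9, -314.4, 221.7]
eef_rot: [2.934, 1.567, 2.542]
wrist_force: [0.3, 0.1, -0.4]
finger_gap: 94.0
```

Call:
jog_arm([
  [[13,36,0,0,0,8.3],[13,36,0,0,0,8.3],[13,36,0,0,0,8.3],[13,36,0,0,0,8.3],[13,36,0,0,0,8.3]],
])

```text
clock: 1.15
eef_pos: [362.5, -126.5, 221.6]
eef_rot: [2.94, 1.567, -2.984]
wrist_force: [0.6, 0.5, -0.2]
finger_gap: 93.6
```

Call:
jog_arm([
  [[13,36,0,0,0,8.3],[13,36,0,0,0,8.3],[13,36,0,0,0,8.3],[13,36,0,0,0,8.3],[13,36,0,0,0,8.3]],
])

```text
clock: 1.65
eef_pos: [428.3, 61.9, 221.8]
eef_rot: [-3.048, 1.568, -1.939]
wrist_force: [1.0, -0.6, -0.1]
finger_gap: 93.8
```

Call:
jog_arm([
  [[12,30,0,0,0,7],[12,30,0,0,0,7],[6,22,0,0,0,4.5],[0,0,0,0,0,0]],
])

```text
clock: 2.05
eef_pos: [459.1, 151.3, 220.9]
eef_rot: [2.802, 1.568, -2.026]
wrist_force: [0.3, -1.2, -0.3]
finger_gap: 93.8
```

```bash
python3 - <<'E'
from h import *
print(tool()[0],tool()[2])
im,d,P=shot('wrist','w1'); X=cloud(P,d); np.save('Xw1.npy',X); Z=X[...,2]
for c in comps((Z>66)&(Z<80),200):
    v,u=np.nonzero(c); w=X[c][:,:2]; print(c.sum(),u.min(),u.max(),v.min(),v.max(),np.median(X[c][:,2]),rect(w)[:3])
E
```

```text
[459.07634175 151.33128325 220.88255787] 83.4067052307266
3340 306 325 76 278 72.66433914611538 (array([459.7, 147.1]), array([ 18. , 229.4], dtype=float32), np.float32(-7.86))
673 592 639 219 270 73.05679767288923 (array([563. , 482.3]), array([28.4, 63.5], dtype=float32), np.float32(-29.69))
1868 220 388 292 304 72.36565373538414 (array([601.6, 116.8]), array([ 15. , 209.8], dtype=float32), np.float32(83.2))
```

View pics/w1.png

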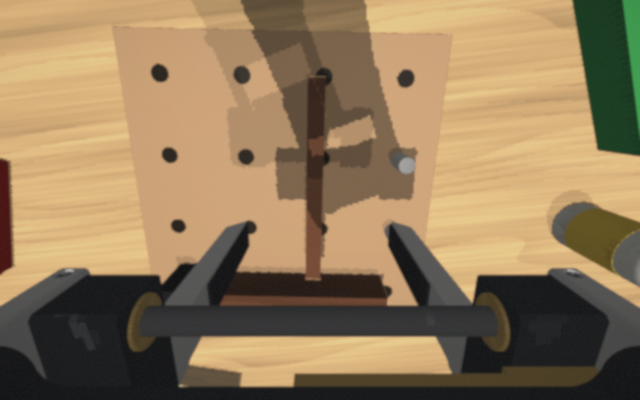

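The wrist view shows the side's top between the fingers at (316,77)-(316,278), the front's top at rows 292-304, and a dog at (404,163). Next I fit the board and front orientation from this depth.

```bash
python3 - <<'E'
from h import *
X=np.load('Xw1.npy'); Z=X[...,2]
def line(p):
    f=cv2.fitLine(np.float32(p),cv2.DIST_HUBER,0,.01,.01).ravel(); return f[2:],np.degrees(np.arctan2(f[1],f[0]))
# front inner top edge (first row above 66 mm going down columns)
pts=[]
for u in list(range(225,300))+list(range(335,385)):
    v=np.nonzero((Z[270:310,u]>69)&(Z[270:310,u]<76))[0]
    if len(v): pts.append(X[270+v[0],u,:2])
print('front inner',line(pts),len(pts))
# board edges
L=[];Rr=[];T=[]
for v in range(60,230):
    u=np.nonzero((Z[v,100:470]>12)&(Z[v,100:470]<24))[0]+100; L.append(X[v,u[0],:2]); Rr.append(X[v,u[-1],:2])
for u in range(150,420):
    v=np.nonzero((Z[15:80,u]>12)&(Z[15:80,u]<24))[0]+15
    if len(v): T.append(X[v[0],u,:2])
for n,e in zip('LRT',(L,Rr,T)): print(n,line(e))
for c in comps((Z>54)&(Z<62),30):
    v,u=np.nonzero(c); print('dog',u.mean(),v.mean(),c.sum(),rect(X[c][:,:2])[:2],np.median(Z[c]))
E
```

```text
front inner (array([596.1748 , 113.85773], dtype=float32), np.float32(82.210556)) 125
L (array([395.5761 , -76.90987], dtype=float32), np.float32(-7.758565))
R (array([439.6093 , 302.29047], dtype=float32), np.float32(-7.7887297))
T (array([288.8032 , 132.76941], dtype=float32), np.float32(82.19263))
dog 633.1360718870346 41.715019255455715 779 (array([359.3, 489.4]), array([ 16.3, 105.8], dtype=float32)) 54.65366255703435
dog 637.6326530612245 112.20408163265306 49 (array([422.8, 503.5]), array([ 4.2, 23.1], dtype=float32)) 54.63203551627472
dog 406.61410788381744 164.8091286307054 241 (array([449.6, 253.3]), array([18.6, 19.2], dtype=float32)) 57.38155571168112
dog 596.7168141592921 232.93805309734512 339 (array([562.7, 482.6]), array([28.6, 63.6], dtype=float32)) 58.006880384889115
dog 175.0327868852459 278.42622950819674 61 (array([562.4, -44.3]), array([ 1.7, 22.9], dtype=float32)) 57.55745418348841
dog 306.7179054054054 289.3581081081081 592 (array([597.2, 120.7]), array([  2.6, 203.3], dtype=float32)) 57.94498522846044
```

Call:
jog_arm([
  [[0.6,-4.2,-40,0,0,-1.2],[0,0,-45,0,0,0],[0,0,-45,0,0,0],[0,0,-32,0,0,0],[0,0,0,0,0,0]],
])

```text
clock: 2.6
eef_pos: [458.2, 141.3, 55.6]
eef_rot: [-2.33, 1.567, -0.911]
wrist_force: [0.9, -0.1, 0.8]
finger_gap: 94.0
```

```bash
python3 - <<'E'
from h import *
s=manip.read_state(); print(tool(s)[0],tool(s)[2],s['finger_gap'],s['wrist_force'])
E
```

```text
[458.16741025 141.33395071  55.56949588] 81.2634731325341 94.0436397752194 [ 0.87481045 -0.10746306  0.7871671 ]
```

Call:
jog_arm([
  [[1.5,5.8,0,0,0,0.95],[0,0,0,0,0,0]],
])

```text
clock: 2.8
eef_pos: [460.6, 146.5, 57.9]
eef_rot: [-2.04, 1.566, -0.607]
wrist_force: [0.4, -0.3, 0.4]
finger_gap: 94.2
```

Call:
jog_arm([
  [[0,0,0,0,0,0],[0,0,0,0,0,0],[0,0,0,0,0,0],[0,0,0,0,0,0],[0,0,0,0,0,0]],
], gripper=-1, squeeze=20)

```text
clock: 3.3
eef_pos: [462.8, 147.0, 62.6]
eef_rot: [-1.511, 1.559, -0.078]
wrist_force: [-0.1, 0.9, -0.1]
finger_gap: 57.4
```

```bash
python3 - <<'E'
from h import *
s=manip.read_state(); print(tool(s)[0],tool(s)[2],s['finger_gap'],s['wrist_force'])
E
```

```text
[462.80165987 147.03231234  62.64534294] 82.08575937350088 57.37024091758266 [-0.14630721  0.89333979 -0.07755729]
```

Call:
jog_arm([
  [[-2,0,-4,0,0,0],[-1.5,0,-4,0,0,0],[-1,0,-3,0,0,0],[-0.5,0,-1,0,0,0],[-0.5,0,-1,0,0,0]],
])

```text
clock: 3.8
eef_pos: [456.5, 147.0, 48.2]
eef_rot: [-1.529, 1.56, -0.096]
wrist_force: [-1.2, 1.0, 25.8]
finger_gap: 17.8
```

Call:
jog_arm([
  [[-0.5,0,-1,0,0,0],[-0.5,0,-1,0,0,0],[-0.5,0,-1,0,0,0]],
])

```text
clock: 4.1
eef_pos: [456.6, 147.0, 48.2]
eef_rot: [-1.506, 1.556, -0.073]
wrist_force: [-1.7, -2.3, 13.5]
finger_gap: 17.9
```

```bash
python3 - <<'E'
from h import *
s=manip.read_state(); p,R,a=tool(s);print(p,a,R[:,0].round(4),s['finger_gap'],s['wrist_force'])
E
```

```text
[456.6446487  146.96775812  48.18275982] 82.11227363476293 [ 0.0145 -0.0011 -0.9999] 17.858465697535017 [-1.66462053 -2.30664951 13.47368116]
```

Call:
jog_arm([
  [[3,8,1,0,0.8,0],[7,16,0,0,0,0],[7,16,0,0,0,0],[7,16,0,0,0,0],[4,10,-0.5,0,0,0]],
])

```text
clock: 4.6
eef_pos: [485.8, 214.9, 49.0]
eef_rot: [2.822, 1.569, -2.03]
wrist_force: [-0.1, -0.9, 1.7]
finger_gap: 17.6
```

```bash
python3 - <<'E'
from h import *
s=manip.read_state(); p,R,a=tool(s);print(p,a,R[:,0].round(4),s['finger_gap'],s['wrist_force'])
E
```

```text
[485.79318671 214.89981126  49.03416405] 81.97441146286732 [-7.0e-04 -1.5e-03 -1.0e+00] 17.604037194964643 [-0.09903531 -0.85381389  1.66014082]
```

Call:
jog_arm([
  [[0.7,5,0,0,0,0.2],[0.7,5,0,0,0,0],[0.3,2,0,0,0,0],[0.3,2,0,0,0,0],[0.3,2,0,0,0,0]],
])

```text
clock: 5.1
eef_pos: [487.8, 228.7, 48.7]
eef_rot: [2.895, 1.562, -1.952]
wrist_force: [-2.5, -21.3, 9.1]
finger_gap: 18.1
```

```bash
python3 - <<'E'
from h import *
s=manip.read_state(); p,R,a=tool(s);print(p,a,R[:,0].round(4),s['finger_gap'],s['wrist_force'])
E
```

```text
[487.82554271 228.70611298  48.73902356] 82.26310521567756 [-0.0032 -0.008  -1.    ] 18.113985032973208 [ -2.54771478 -21.34393213   9.14662751]
```

Call:
jog_arm([
  [[2,0.5,0,0,0,0],[2,0.5,0,0,0,0],[2,0.5,0,0,0,0],[2,0.5,0,0,0,0]],
])

```text
clock: 5.5
eef_pos: [492.9, 227.9, 48.2]
eef_rot: [2.521, 1.554, -2.327]
wrist_force: [-11.0, -7.2, 10.8]
finger_gap: 17.9
```

```bash
python3 - <<'E'
from h import *
s=manip.read_state(); p,R,a=tool(s);print(p,a,R[:,0].round(4),s['finger_gap'],s['wrist_force'])
E
```

```text
[492.92731905 227.8682686   48.19858044] 82.20935851864958 [-0.0115 -0.0122 -0.9999] 17.85547758095176 [-11.03112489  -7.18643435  10.75606637]
```

Call:
jog_arm([
  [[2.5,1,0.5,0.6,-0.6,0],[2.5,1,0,0,0,0],[2.5,1.2,0,0,0,0]],
])

```text
clock: 5.8
eef_pos: [494.1, 227.8, 47.7]
eef_rot: [2.153, 1.551, -2.696]
wrist_force: [-16.1, -13.3, 13.2]
finger_gap: 18.0
```

```bash
python3 - <<'E'
from h import *
s=manip.read_state(); p,R,a=tool(s);print(p,a,R[:,0].round(4),s['finger_gap'],s['wrist_force'])
im,d,P=shot('wrist','w2'); X=cloud(P,d); np.save('Xw2.npy',X); Z=X[...,2]
for c in comps((Z>66)&(Z<80),100):
    v,u=np.nonzero(c); print(c.sum(),u.min(),u.max(),v.min(),v.max(),np.median(Z[c]),rect(X[c][:,:2])[:3])
im,d,P=shot('top','top2')
Z=cloud(P,d)[...,2]; print(Z[190:230:8,255])
cv2.imwrite('pics/c2.png',np.vstack([cv2.resize(cv2.imread('pics/w2.png'),(480,300)),cv2.resize(im[130:290,210:370],(480,300),interpolation=cv2.INTER_CUBIC)]))
E
```

```text
[494.14044728 227.79949801  47.73935107] 82.20432088118966 [-0.0183 -0.0087 -0.9998] 18.02826902211174 [-16.1146317  -13.30968837  13.22822183]
10969 276 361 31 304 72.78474949919813 (array([449.7, 239.2]), array([ 42.2, 135.6], dtype=float32), np.float32(-14.45))
1129 303 334 337 372 72.74039700142617 (array([548.4, 221.3]), array([17.9, 26.6], dtype=float32), np.float32(-8.7))
[330.62164097 350.89133121 375.26709001 384.43761235 401.75757518]
```

View pics/c2.png

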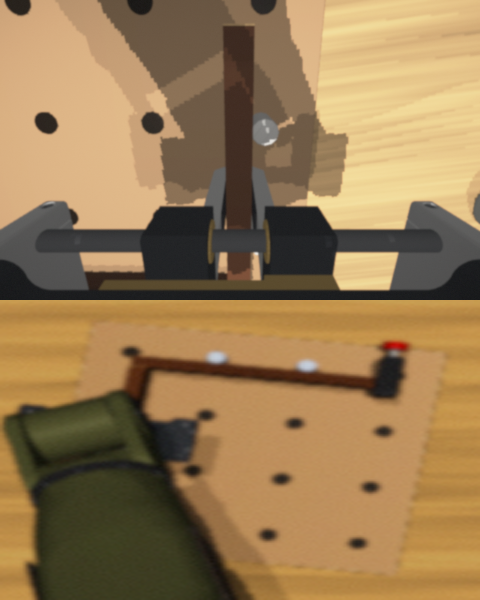

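Call:
jog_arm([
  [[0,0,0,0,0,0],[0,0,-0.5,0,0,0],[0,0,-0.5,0,0,0],[0,0,-0.5,0,0,0],[0,0,-0.5,0,0,0]],
], gripper=0)

```text
clock: 6.4
eef_pos: [493.9, 227.6, 45.6]
eef_rot: [2.108, 1.55, -2.741]
wrist_force: [-0.3, 0.7, -0.1]
finger_gap: 46.8
```

Call:
jog_arm([
  [[0,0,20,0,-1,0],[0,0,40,0,0,0],[0,0,45,0,0,0],[0,-10,45,0,0,0],[0,-10,30,0,0,0]],
])

```text
clock: 6.9
eef_pos: [490.7, 206.9, 226.8]
eef_rot: [2.57, 1.556, -2.278]
wrist_force: [0.1, 0.2, -0.6]
finger_gap: 46.5
```

```bash
cat > side.py <<'E'
from h import *
import sys
ex=np.array([.99077,-.13554]); ey=np.array([.13554,.99077]); C=np.array([608.4,203.5])
s=manip.read_state(); p,R,a=tool(s);print(p,a,R[:,0].round(4),s['finger_gap'],s['wrist_force'])
im,d,P=shot('wrist',sys.argv[1]); X=cloud(P,d); np.save('Xw.npy',X); Z=X[...,2]
q=np.stack([(X[...,:2]-C)@ex,(X[...,:2]-C)@ey],-1)
m=(Z>68)&(Z<78)&(q[...,0]<-4)&(q[...,0]>-240)&(q[...,1]>-20)&(q[...,1]<40)
w=q[m]; xs=np.arange(-225,-5,10); ed=[]
for x in xs:
    k=w[(w[:,0]>x-5)&(w[:,0]<x+5),1]
    if len(k)>5: ed.append((x,k.min(),k.max()))
ed=np.array(ed); print('n',m.sum(),'xmin',np.percentile(w[:,0],.5),'xmax',w[:,0].max())
for j in (1,2): 
    f=np.polyfit(ed[:,0],ed[:,j],1); print('edge slope',f[0],'y at -115',np.polyval(f,-115))
fr=(Z>68)&(Z<78)&(q[...,1]<-10)&(q[...,1]>-200)&(np.abs(q[...,0]-9)<20)
print('front x',np.percentile(q[fr][:,0],[1,99]) if fr.sum()>50 else fr.sum())
dg=(Z>54)&(Z<61)&(q[...,1]>14)&(q[...,1]<45)&(q[...,0]<-20)
for c in comps(dg,60): print('dog',rect(q[c])[:2])
E
python3 side.py w3
```

```text
[490.72070721 206.90913532 226.81227381] 82.24386877770715 [-0.0094 -0.011  -0.9999] 46.46487284656413 [ 0.11662232  0.20470541 -0.58516162]
n 3208 xmin -229.16984839108216 xmax -4.01772809703065
edge slope 0.0002693386285507902 y at -115 0.3110133697271331
edge slope -0.0006664501324027798 y at -115 17.68156282021734
front x [-0.49108888 17.59510954]
dog (array([-163.6,   28.5]), array([18.3, 19.2], dtype=float32))
dog (array([-69.3,  27.3]), array([16.6, 18.5], dtype=float32))
```

Call:
jog_arm([
  [[-2.5,-44,0,-0.6,-0.5,-4.6],[-2.5,-44,0,0,0,-4.6],[-2.5,-44,0,0,0,-4.6],[-2.5,-44,0,0,0,-4.6],[-2.5,-44,0,0,0,-4.6]],
], gripper=0.4)

```text
clock: 7.45
eef_pos: [478.8, -16.8, 232.9]
eef_rot: [-2.428, 1.55, -1.402]
wrist_force: [1.3, -0.9, 0.9]
finger_gap: 66.2
```

Call:
jog_arm([
  [[-2.5,-44,0,0,0,-4.6],[-2.5,-44,0,0,0,-4.6],[-2.5,-44,0,0,0,-4.6],[-2.5,-44,0,0,0,-4.6],[-2.5,-44,0,0,0,-4.6]],
])

```text
clock: 7.95
eef_pos: [464.3, -245.7, 232.3]
eef_rot: [-2.343, 1.55, -1.735]
wrist_force: [0.8, 0.3, -0.6]
finger_gap: 65.7
```

Call:
jog_arm([
  [[-2.5,-44,0,0,0,-4.6],[-2.5,-30,0,0,0,-4.6],[0,-20,0,0,0,-2],[0,0,0,0,0,0]],
])

```text
clock: 8.35
eef_pos: [457.1, -348.4, 230.2]
eef_rot: [-2.387, 1.55, -1.991]
wrist_force: [0.1, 0.3, -0.5]
finger_gap: 66.0
```

```bash
cat > sq.py <<'E'
from h import *
import sys
def redmask(im): return hsvmask(im,(0,130,60),(8,255,255))|hsvmask(im,(172,130,60),(180,255,255))
if __name__=='__main__':
    s=manip.read_state(); p,R,a=tool(s);print(p,a,R[:,0].round(4),s['finger_gap'],s['wrist_force'])
    im,d,P=shot('wrist',sys.argv[1]); X=cloud(P,d); np.save('Xw.npy',X); Z=X[...,2]
    m=redmask(im)>0
    for c in comps(m,1500):
        z=np.median(Z[c]); v,u=np.nonzero(c); w=ray(P,np.c_[u,v],24)[:,:2]; r2=X[c&(abs(Z-24)<5)][:,:2]
        print(c.sum(),z,len(r2),u.min(),u.max(),v.min(),v.max())
        for q in (w,r2): 
            ar,t=cv2.minEnclosingTriangle(np.float32(q)[:,None]); print(t[:,0].round(1).tolist())
E
python3 sq.py w4
```

```text
[ 457.05672714 -348.39338887  230.15792275] 22.69883803223351 [-0.0084 -0.0188 -0.9998] 65.95803709607426 [ 0.11603454  0.33533922 -0.45518787]
6503 23.651148926174574 6100 290 395 85 270
[[562.7999877929688, -321.79998779296875], [490.8999938964844, -507.0], [373.3999938964844, -247.5]]
[[490.79998779296875, -507.3999938964844], [375.1000061035156, -248.1999969482422], [563.4000244140625, -322.1000061035156]]
```

View pics/w4.png

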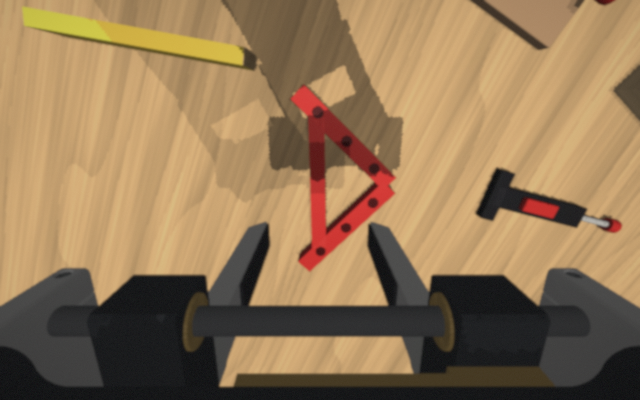

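The wrist view shows the red square with its outer corner at (393,183), leg ends at (302,95) and (308,265), and brace middle near (318,180), clear of the spare clamp at right.

Call:
jog_arm([
  [[2.4,-19,0,1.1,-0.5,0.9],[0,0,-40,0,0,0],[0,0,-45,0,0,0],[0,0,-45,0,0,0],[0,0,-25,0,0,0]],
])

```text
clock: 8.9
eef_pos: [462.2, -362.5, 74.6]
eef_rot: [-0.881, 1.561, -0.458]
wrist_force: [0.7, -0.4, 0.4]
finger_gap: 65.7
```

```bash
python3 sq.py w5
```

```text
[ 462.17583519 -362.54653856   74.64249844] 24.258411993703927 [ 0.0084 -0.0041 -1.    ] 65.72948725850354 [ 0.70233836 -0.36753001  0.43883812]
15026 23.687812022766188 13961 270 442 45 306
[[501.5, -478.3999938964844], [370.8999938964844, -246.89999389648438], [561.9000244140625, -321.6000061035156]]
[[370.5, -246.89999389648438], [563.0999755859375, -321.70001220703125], [502.29998779296875, -475.3999938964844]]
```

Call:
jog_arm([
  [[-2.8,-4.8,-8,0,0.5,-0.5],[0,0,-20,0,0,0],[0,0,-14,0,0,0],[0,0,-5,0,0,0]],
])

```text
clock: 9.35
eef_pos: [460.2, -365.9, 26.2]
eef_rot: [-2.368, 1.566, -1.95]
wrist_force: [0.5, 0.5, 0.1]
finger_gap: 66.0
```

```bash
cat > st.py <<'E'
from h import *
s=manip.read_state(); p,R,a=tool(s);print(s['clock'],p.round(2),a.round(2),R[:,0].round(4),s['finger_gap'],s['wrist_force'].round(1))
E
python3 st.py
```

```text
9.35 [ 460.24 -365.92   26.25] 23.94 [-0.0017 -0.0042 -1.    ] 66.00366854406005 [0.5 0.5 0.1]
```

Call:
jog_arm([
  [[-0.5,-1.4,-2,0,0,-0.2],[0,0,-0.5,0,0,0],[0,0,-0.5,0,0,0],[0,0,-0.5,0,0,0]],
], gripper=-1, squeeze=40)

```text
clock: 9.75
eef_pos: [460.7, -368.2, 25.1]
eef_rot: [-1.879, 1.564, -1.465]
wrist_force: [-1.0, -0.1, 0.5]
finger_gap: 37.1
```

Call:
jog_arm([
  [[0,0,-0.5,0,0,0],[0,0,-0.5,0,0,0],[0,0,-0.3,0,0,0],[0,0,-0.3,0,0,0]],
])

```text
clock: 10.15
eef_pos: [461.0, -368.5, 24.7]
eef_rot: [-1.772, 1.563, -1.357]
wrist_force: [-2.5, 1.2, 6.3]
finger_gap: 19.6
```

```bash
python3 st.py
```

```text
10.15 [ 461.02 -368.47   24.67] 23.74 [ 0.0016 -0.0073 -1.    ] 19.57694148283604 [-2.5  1.2  6.3]
```

Call:
jog_arm([
  [[0,0,10,0.4,0,0],[0,0,25,0,0,0],[0,0,35,0,0,0],[0,0,35,0,0,0],[0,0,20,0,0,0]],
], squeeze=50)

```text
clock: 10.65
eef_pos: [458.4, -366.3, 151.0]
eef_rot: [1.784, 1.561, 2.198]
wrist_force: [-0.5, 0.3, -2.2]
finger_gap: 19.5
```

Call:
jog_arm([
  [[1,15,0,0,0,0.5],[1.5,25,0,0,0,0.8],[1.5,30,0,0,0,0.9],[1.5,30,0,0,0,0.9],[1.5,30,0,0,0,0.9]],
])

```text
clock: 11.15
eef_pos: [463.5, -230.7, 149.6]
eef_rot: [1.757, 1.56, 2.242]
wrist_force: [0.6, 0.0, -3.0]
finger_gap: 19.7
```

Call:
jog_arm([
  [[1.5,30,0,0,0,0.9],[1.5,30,0,0,0,0.9],[1.5,30,0,0,0,0.9],[1.5,30,0,0,0,0.9],[1.5,30,0,0,0,0.9]],
])

```text
clock: 11.65
eef_pos: [465.9, -69.0, 143.1]
eef_rot: [1.93, 1.55, 2.499]
wrist_force: [0.3, 0.3, -4.1]
finger_gap: 19.5
```

Call:
jog_arm([
  [[1.5,30,0,0,0,0.9],[1.5,30,0,0,0,0.9],[1.5,30,0,0,0,0.9],[1.5,25,0,0,0,0.9],[1.5,15,0,0,0,0.9]],
])

```text
clock: 12.15
eef_pos: [466.6, 71.8, 137.0]
eef_rot: [2.059, 1.54, 2.717]
wrist_force: [0.3, 0.5, -4.2]
finger_gap: 19.7
```

```bash
python3 st.py
```

```text
12.15 [466.56  71.77 137.03] 37.66 [-0.0281  0.0127 -0.9995] 19.663084202727596 [ 0.3  0.5 -4.2]
```

Call:
jog_arm([
  [[7,14,0,-0.7,-1.5,-0.4],[7,14,0,0,0,0],[4,8,0,0,0,0],[0,0,0,0,0,0]],
])

```text
clock: 12.55
eef_pos: [480.0, 113.2, 132.4]
eef_rot: [2.459, 1.562, 3.115]
wrist_force: [-0.8, -0.2, -3.8]
finger_gap: 19.7
```

```bash
cat > loc.py <<'E'
from h import *
from sq import redmask
import sys
ex=np.array([.99077,-.13554]); ey=np.array([.13554,.99077]); C=np.array([608.4,203.5])
s=manip.read_state(); p,R,a=tool(s);print(s['clock'],p.round(2),a.round(2),R[:,0].round(4),s['finger_gap'],s['wrist_force'].round(1))
im,d,P=shot('wrist',sys.argv[1]); X=cloud(P,d); Z=X[...,2]
c=max(comps(redmask(im)>0,500),key=lambda c:c.sum())
W=X[c]; k=abs(W[:,2]-np.median(W[:,2]))<15; W=W[k]
A=np.c_[W[:,:2]-W[:,:2].mean(0),np.ones(len(W))]; f=np.linalg.lstsq(A,W[:,2],rcond=None)[0]
for _ in range(5):
    r=W[:,2]-A@f; g=abs(r)<3; f=np.linalg.lstsq(A[g],W[g,2],rcond=None)[0]
W=W[g]; q=np.c_[(W[:,:2]-C)@ex,(W[:,:2]-C)@ey]
print('red',len(W),'z top',np.median(W[:,2]),'slopes',f[:2].round(4))
for x in range(-240,0,10):
    m=abs(q[:,0]-x)<3
    if m.sum()>5: print('x',x,'ymax',q[m,1].max().round(1),end=' | ')
print()
for y in range(-240,0,10):
    m=abs(q[:,1]-y)<3
    if m.sum()>5: print('y',y,'xmax',q[m,0].max().round(1),end=' | ')
cv2.imwrite(f'pics/{sys.argv[1]}.png',im)
E
python3 loc.py w6
```

```text
12.55 [480.04 113.22 132.41] 37.61 [-8.9e-03  2.0e-04 -1.0e+00] 19.656058800882924 [-0.8 -0.2 -3.8]
red 20247 z top 131.85562330013823 slopes [-0.0134  0.0055]
x -210 ymax -26.7 | x -200 ymax -26.6 | x -190 ymax -26.6 | x -180 ymax -26.6 | x -170 ymax -26.4 | x -160 ymax -26.4 | x -150 ymax -26.0 | x -140 ymax -26.2 | x -130 ymax -26.1 | x -120 ymax -26.0 | x -110 ymax -26.1 | x -100 ymax -26.4 | x -90 ymax -26.3 | x -80 ymax -26.1 | x -70 ymax -25.7 | x -60 ymax -25.6 | x -50 ymax -25.7 | x -40 ymax -40.2 | 
y -140 xmax -87.3 | y -130 xmax -78.9 | y -120 xmax -85.8 | y -110 xmax -95.5 | y -100 xmax -105.1 | y -90 xmax -115.5 | y -80 xmax -59.7 | y -70 xmax -35.6 | y -60 xmax -36.6 | y -50 xmax -35.9 | y -40 xmax -36.8 | y -30 xmax -50.9 |
```

View pics/w6.png

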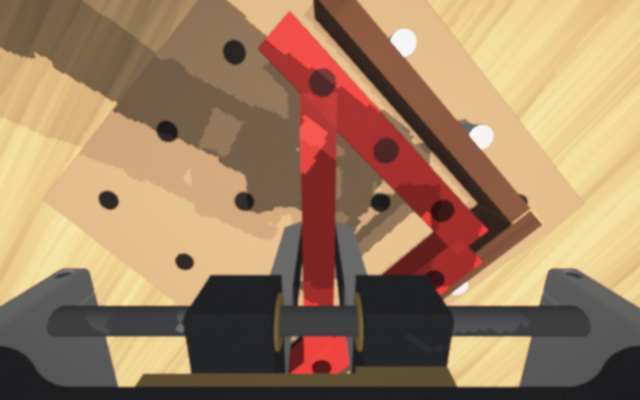

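The wrist view shows the square level above the board inside the corner, its side leg parallel to the side's inner face and the joint closed at (525,215).

Call:
jog_arm([
  [[0,0,-10,-0.3,-0.7,-0.2],[0,0,-25,0,0,0],[0,0,-25,0,0,0],[0,0,-15,0,0,0],[0,0,-4,0,0,0]],
])

```text
clock: 13.1
eef_pos: [477.8, 110.0, 50.5]
eef_rot: [-1.745, 1.565, -1.094]
wrist_force: [0.2, -0.9, -3.2]
finger_gap: 19.4
```

```bash
python3 loc.py w7|head -2
```

```text
13.1 [477.81 109.95  50.48] 37.27 [ 0.0028 -0.0054 -1.    ] 19.415102555898677 [ 0.2 -0.9 -3.2]
red 20244 z top 49.5566944015695 slopes [-0.0015 -0.0007]
```

Call:
jog_arm([
  [[5,3,-3,0,0,0],[8,4.5,-2,0,0,0],[8,4.5,-1,0,0,0],[8,4.5,0,0,0,0],[6,3.5,0,0,0,0]],
])

```text
clock: 13.65
eef_pos: [516.9, 131.2, 46.9]
eef_rot: [-1.256, 1.563, -0.607]
wrist_force: [0.8, 0.6, -3.0]
finger_gap: 19.3
```

```bash
python3 loc.py w8
```

```text
13.65 [516.95 131.23  46.86] 37.22 [ 0.0068 -0.0047 -1.    ] 19.33414192081141 [ 0.8  0.6 -3. ]
red 20480 z top 45.90068090395324 slopes [0.0021 0.0002]
x -180 ymax -2.9 | x -170 ymax -2.9 | x -160 ymax -2.9 | x -150 ymax -2.9 | x -140 ymax -2.8 | x -130 ymax -2.9 | x -120 ymax -2.9 | x -110 ymax -2.9 | x -100 ymax -2.9 | x -90 ymax -3.0 | x -80 ymax -2.9 | x -70 ymax -3.0 | x -60 ymax -3.0 | x -50 ymax -3.0 | x -40 ymax -2.9 | x -30 ymax -3.0 | x -20 ymax -2.8 | x -10 ymax -17.9 | 
y -120 xmax -57.9 | y -110 xmax -46.7 | y -100 xmax -48.8 | y -90 xmax -59.0 | y -80 xmax -68.0 | y -70 xmax -78.9 | y -60 xmax -88.3 | y -50 xmax 1.2 | y -40 xmax 1.1 | y -30 xmax 0.8 | y -20 xmax 1.3 | y -10 xmax -17.2 |
```

Call:
jog_arm([
  [[-1,0,-2,0,0,0],[0,0,-2,0,0,0],[0,0,-0.5,0,0,0]],
])

```text
clock: 14.0
eef_pos: [516.9, 131.9, 42.7]
eef_rot: [-1.156, 1.562, -0.506]
wrist_force: [-2.2, -0.1, 8.9]
finger_gap: 19.4
```

```bash
python3 loc.py w9 | cut -c1-400
```

```text
14.0 [516.85 131.92  42.66] 37.25 [ 0.008  -0.0044 -1.    ] 19.37535835080884 [-2.2 -0.1  8.9]
red 20491 z top 41.737631412244085 slopes [ 0.0001 -0.0003]
x -180 ymax -2.2 | x -170 ymax -2.3 | x -160 ymax -2.4 | x -150 ymax -2.1 | x -140 ymax -2.2 | x -130 ymax -2.3 | x -120 ymax -2.3 | x -110 ymax -2.3 | x -100 ymax -2.2 | x -90 ymax -2.3 | x -80 ymax -2.4 | x -70 ymax -2.3 | x -60 ymax -2.2 | x -50 ymax -2.2 | x -40 ymax -2.2 | x -30 ymax -2.1 | x -20 ymax -2.0 | x -10 ymax -17.2 | 
y -120 xmax -57.3 | y -110 xmax -48.0 | y -100 xmax -48.1 | y -90 xmax -58.6 | y -80 xmax -68.0 | y -70 xmax -78.5 | y -60 xmax -87.4 | y -50 xmax 0.6 | y -40 xmax 1.0 | y -30 xmax 0.7 | y -20 xmax 1.5 | y -10 xmax -16.8 |
```

Call:
jog_arm([
  [[1.2,1.3,0.3,0,0,0],[1.5,1.5,0,0,0,0],[1.5,1.5,0,0,0,0]],
])

```text
clock: 14.35
eef_pos: [519.4, 134.3, 42.7]
eef_rot: [-1.842, 1.562, -1.192]
wrist_force: [-15.8, -21.6, 13.8]
finger_gap: 19.6
```

```bash
python3 st.py
```

```text
14.35 [519.37 134.26  42.66] 37.26 [ 0.0033 -0.0082 -1.    ] 19.573253320904918 [-15.8 -21.6  13.8]
```

Call:
jog_arm([
  [[2,1.3,0.3,0,0,0],[2,1.3,0.2,0,0,0]],
])

```text
clock: 14.55
eef_pos: [519.6, 134.2, 42.6]
eef_rot: [-2.749, 1.555, -2.099]
wrist_force: [-18.6, -12.1, 13.4]
finger_gap: 19.6
```

```bash
python3 loc.py w10; python3 side.py w11; python3 st.py
```

```text
14.55 [519.62 134.24  42.61] 37.25 [-0.0079 -0.0136 -0.9999] 19.628610711848026 [-18.6 -12.1  13.4]
red 20755 z top 41.70836662710731 slopes [-0.0004 -0.0007]
x -180 ymax 0.3 | x -170 ymax 0.4 | x -160 ymax 0.3 | x -150 ymax 0.2 | x -140 ymax 0.3 | x -130 ymax 0.4 | x -120 ymax 0.4 | x -110 ymax 0.4 | x -100 ymax 0.4 | x -90 ymax 0.4 | x -80 ymax 0.3 | x -70 ymax 0.4 | x -60 ymax 0.4 | x -50 ymax 0.5 | x -40 ymax 0.4 | x -30 ymax 0.4 | x -20 ymax 0.5 | x -10 ymax -14.6 | 
y -110 xmax -48.2 | y -100 xmax -43.4 | y -90 xmax -54.2 | y -80 xmax -62.5 | y -70 xmax -73.2 | y -60 xmax -83.6 | y -50 xmax 0.9 | y -40 xmax 1.3 | y -30 xmax 1.2 | y -20 xmax 1.4 | y -10 xmax -14.6 | [519.61104894 134.25890747  42.61956479] 37.25263144486805 [-0.0084 -0.0138 -0.9999] 19.77360208756186 [-18.71033335 -13.95941013  12.91697784]
n 15845 xmin -168.3688827376965 xmax -4.004478334787535
edge slope 0.0018724419019034166 y at -115 -0.014755373814200251
edge slope 0.04417527880515353 y at -115 16.18853966280296
front x [-0.41183831 18.02621276]
dog (array([-67.7,  30.1]), array([15., 20.], dtype=float32))
14.65 [519.59 134.27  42.62] 37.25 [-0.008  -0.0136 -0.9999] 19.496935783564396 [-18.7 -12.8  11.3]
```

View pics/w10.png

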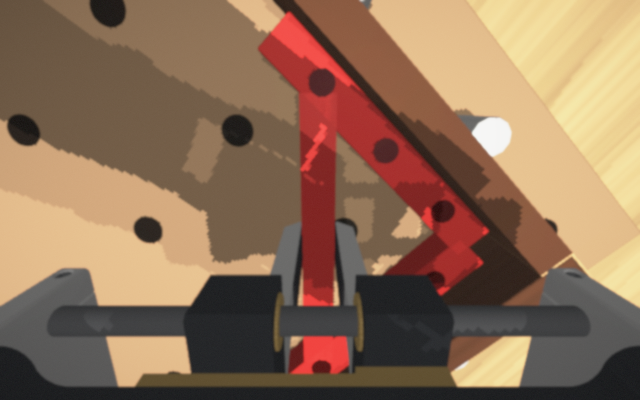

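The wrist view shows the square flat, with its leg flush along the side from (275,15) to (485,235) and the side/front joint closed near (570,258). The wrist forces show it pressing on both panels, at about 17 N on the front and 15 N on the side. I'm handing the job in now, with the press held.

```bash
python3 -c "
from cell import manip
print(manip.sign_off())"; python3 st.py
```

```text
the job is handed in; nothing more can be done
None
the job is handed in; nothing more can be done
```

I pushed the drawer side home, seated the red square in the corner, and handed the job in at about 14.7 s with the square still gripped and pressing. The hand-in reports no verdict.

- **Drawer side:** I pinched it at mid-length, slid it against both dogs and then the front, and let go. The check after release, before fetching the square, put its inner face at y ≈ 0.3 mm from the corner with a slope under 0.001 rad.
- **Square:** I carried it in level, lowered it onto the board and pressed it into the corner. At the end:
  - Its top was 23.7 mm above the board, with tilt under 0.001 rad.
  - The leg on the side was straight, within 0.5 mm of the side's face.
  - The leg on the front read about 1 mm past the front's face, which is camera error, since it cannot go through the panel.
- **Pressing:** The wrist force was about 17 N toward the front and 15 N toward the side. These totals include a little board friction. The finger gap was 19.6 mm on the 20 mm brace, with a 50 N squeeze set.

**Unclear at the end:**
- The last check of the side's outer edge gave a slope of 0.044. I put this down to the gripper hiding part of that edge. The inner edge still read home, with a slope of 0.002 at y ≈ 0.0 mm.
- The leg end on the front was hidden from the wrist camera, so I judged it from the square's angle alone.
- I did not measure the bottle, tray or spare clamp again. The arm's path stayed away from them and nothing touched them that I saw.

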